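# Hang the cartridge carrier and draw out the delivery arm

## Robot

A 6-joint arm with a two-finger parallel gripper is mounted at the origin on the work surface. World frame = base frame: x ahead of the robot, y to its left, z up, the work surface at z = 0. Lengths are in m, angles in rad, forces in N, time in s.
With the tool pointing down it reaches from about 0.25 to 0.8 m from the base axis. Payload 3.9 kg.
Tool frame: the origin (TCP) lies midway between the tips of the shut fingers; the grasp point (between the pads) lies grip_depth behind it (grip_depth is the distance from the TCP to the grasp point, in m); z points along the fingers, y is the line along which they close (so a half turn about z gives the same grasp; the last joint's range is limited). The gripper opens to 85 mm and grips with 20 to 120 N. Pads are 22 mm wide; open, the fingers measure 114 mm over their backs; the gripper's body (76 mm by 85 mm) begins 54 mm behind the grasp point. The pads swing forward as they close: fully open they stand 13 mm farther back than shut.
Start: joints at [-1.136, 0.26, -0.138, 1.173, 0, 1.571], TCP at [0.221, -0.476, 0.231] pointing down, gripper open.
Joint ranges: [-2.78, 2.78], [-0.83, 1.72], [-1.28, 1.37], [-1.9, 2.12], [-1.57, 1.48], [-3.14, 3.14]. Speed limits (rad/s): [2.57, 2.57, 3.14, 3.14, 3.14, 3.14].

## Interface

Orientations are given as a unit quaternion [w, x, y, z].
In Python, from plant import movep, line_to, move_joints, gripper_open, grab, sleep, solve_ik, get_image, IKError, job_done, read_clock, read_q, read_qvel, read_effort, read_eef_pos, read_tool_rot, read_contact_force, read_ft_torque, read_width, read_finger_force, grip_depth gives the robot as it stands. Calls block until the motion is done:
- movep(position, orientation): joint-space move of the TCP to a pose.
- line_to(position, frame=None, rate=0.15, until_force=None): straight line of the TCP; frame=None keeps the orientation; rate is the mean speed in m/s. With until_force (N) it stops when the force on the tool has changed by that much, and returns True; else False.
- move_joints(angles): joint-space move.
- gripper_open() and grab(f_grip=None): open the fingers fully, or close them until they stop; f_grip is the grip in N (None keeps the last).
- sleep(seconds).
- solve_ik(position, orientation): joint angles nearest the present ones, or None.
- get_image(name): name is "scene" or "top" or "wrist"; returns a dict with "color" (480x640x3 uint8, red, green, blue), "fx", "fy", "cx", "cy" (pixels), "k1" (the pictures are not rectified: a ray, as slopes to the right and down, at radius r is drawn at 1 + k1 r^2 times it, then the intrinsics apply), "R" (3x3) and "t" (3): a world point X has camera coordinates R X + t. Camera axes: x right, y down, z forward; pixel columns grow to the right and rows downward; lengths in m; the calibration is good to about 2 mm. A picture is of the moment at which its call begins. There is no depth.
A pose or a line that the arm cannot do raises IKError and nothing moves.
- job_done(): hands the job in; it is judged then, once.
Readings, each from a call of its own:
- read_clock(): time.
- read_q(): joint angles.
- read_qvel(): joint speeds.
- read_effort(): joint torques, N m.
- read_eef_pos(): TCP position.
- read_tool_rot(): TCP orientation.
- read_contact_force(): force on the tool from outside, world axes, zero at the start.
- read_ft_torque(): the same for the moment, N m.
- read_width(): opening from 0.0 (shut) to 1.0 (fully open).
- read_finger_force(): force on a finger pad.
Only numpy, scipy, OpenCV 4.12 (cv2) and the standard library are available. Lean on these libraries where they do the work, as an engineer would, in place of code of your own. Each camera call takes 0.05 s, during which the arm holds its last target. There are 200 camera calls.

## Task

Set up the column station: hook the cartridge carrier over the rail on its white end and slide it along the rail, never lifting it off, until it hangs centred level with the blue mark, and let it go. Then squeeze in the red lock button on the grip head of the collector's telescoping arm, draw the arm out until its pointer stands on the orange mark of its scale, and finish while still holding it there with the button squeezed in, because the arm springs back if released. Leave the other things on the bench where they are.

Things in the scene. Friction and masses are not known exactly. Their poses are not given: they have to be found in the camera images.
- carrier: Loose carrier, about 220 g: black saddle 81 mm in x, 40 in y, 142 high, with a slot open below and right through along y, a red-capped white cartridge at each side (x = +-27), a yellow tab on top. The slot, 24 mm wide, ends in an inverted V that centres itself on the bar. Starts standing on the table, turned up to 0.5 rad. Origin: centre of underside, z up. Either way round on the rail is right.
- carrier_seat (a point): Point in the carrier's slot where the rail's axis lies when the carrier hangs fully seated: on its centre line, 71.5 mm above its underside. To pass over the bar from above it must be at least 78 mm above the bar's axis. Axes as the carrier.
- carrier_tab (a point): Grip point of the yellow tab, 120 mm above the carrier's underside. The tab is 14 mm thick in the carrier's x, 30 mm wide in y, its top 22 mm above this point; the carrier's black shoulder, 34 mm wide in x, lies 26 mm below it.
- rail_mid (a point): Middle of the fixed rail, on its axis, 160 mm above the table. A steel bar 12 mm in diameter runs along y of this frame (x level across the bar, z up), 300 mm long between two posts at y = +-150 mm. The stand is turned up to 0.2 rad; its black base plate is 115 x 330 x 8 mm.
- rail_load (a point): Middle of the white sleeve on the bar (the loading end), on the bar's axis, 90 mm towards +y (the robot's left) from rail_mid. The sleeve is 90 mm long and flush with the bar. Axes as rail_mid.
- blue_mark (a point): Point on the bar's axis level with the blue mark. The mark itself is a blue rider, 30 x 6 x 10 mm, on the aluminium scale strip lying on the base plate parallel to the bar, 68 mm beyond it (+x of the rail), top 24 mm above the table. It stands from 20 mm left (+y) to 90 mm right (-y) of rail_mid; do not move it. Axes as rail_mid.
- head_grip (a point): Grip point of the grey grip head on the end of the telescoping arm, 138 mm above the table; it moves with the arm. y: the way the arm extends (up to 0.18 rad from world y), z up. Head 30 mm in y, top 24 mm above. In x it runs from a flat face at -16 mm to the red button's face at +22 mm (+15 pressed in): 38 mm wide free, 31 squeezed. Gripping it across x squeezes the button in.
- lock_face (a point): Middle of the outer face of the red lock button on the +x side of the grip head (24 mm in y, 46 mm high). It moves with the button.
- telescope: The sliding arm with grip head, button and pointer (origin no useful point). Slides up to 160 mm from home, where it starts latched; a spring pulls it back with 2 N at home to 4 N at full reach. At home the catch (135 mm above the table) ends 47 mm behind head_grip (-y), the fixed sleeve (130 mm high) 70 mm behind. The pointer bar leaves the head to +x, 48 mm below head_grip.
- lock_button (a joint): Travel of the red lock button: 0 free, 0.007 m pressed right in. A spring resists with 2 N at first and 6 N right in. The arm is latched at home until the button is in by 5 mm or more; unlatched, it slides freely.
- pointer (a point): Red needle tip of the arm's pointer, over the scale: 70 mm to +x and 48 mm below head_grip; it moves with the arm. Axes as head_grip.
- orange_mark (a point): Where the pointer tip is when exactly on the orange mark (axes and height as pointer). The mark is an orange rider, 4 mm wide in y, on the white scale strip beside the arm on its +x side, 80 mm above the table; black graduations 10 mm apart. It stands 60 to 130 mm along +y from the pointer's home position; do not move it.
- bottle_a: Bystander: clear glass bottle with orange cap, 70 mm across, 115 high, behind the rail. Origin: centre of its underside.
- bottle_b: Bystander: amber glass bottle with white cap, 64 mm across, 105 high, behind the rail. Origin: centre of its underside.
- jar: Bystander: small white jar with green lid, 54 mm across, 70 high, behind the gap between rail and collector. Origin: centre of its underside.
- beaker: Bystander: clear open beaker, 74 mm across, 95 high, at the right front, nearer the robot than the collector. Origin: centre of its underside.
- tip_box: Bystander: blue closed box 85 x 120 x 50 high, at the left front. Origin: centre of its underside.
- driver: Bystander: yellow-handled screwdriver lying near the robot, about 200 long.
- tube_rack: Bystander: orange rack of capped tubes, 70 x 150 x 75 high, at the left. Origin: centre of its underside.
There are look-alikes about, which are no part of the job. What is shaped like the carrier but pink is not meant.

How it is judged:
On the way, in this order (a step that is already met when the one before it is completed fails the run):
1. the carrier hangs seated on the rail's white end (within 35 mm of its middle) (x of carrier_seat in the frame of rail_mid between -0.006 and 0.006 m and z of carrier_seat in the frame of rail_mid between -0.005 and 0.005 m and angle between carrier's own z axis and vertical below 0.2 rad and y of carrier_seat in the frame of rail_load between -0.035 and 0.035 m), for 0.1 s.
2. the carrier hangs on the rail within 10 mm of level with the blue mark, and the fingers have let it go (x of carrier_seat in the frame of rail_mid between -0.006 and 0.006 m and z of carrier_seat in the frame of rail_mid between -0.005 and 0.005 m and angle between carrier's own z axis and vertical below 0.2 rad and y of carrier_seat in the frame of blue_mark between -0.01 and 0.01 m and contact force between the fingers and carrier below 0.05 N and linear speed of carrier below 0.03 m/s), for 0.2 s.
3. the lock button is pressed in while the arm is still home (value of joint lock_button above 0.005 m and distance of pointer from where it was at the start of the episode below 0.012 m), for 0.02 s.
At the end, for the whole second after the job is handed in: The carrier hangs seated and upright on the rail, released and at rest, within 10 mm of level with the blue mark; the fingers hold the grip head (more than 3 N) with the lock button in by more than 5 mm, the arm at rest with its pointer within 5 mm of the orange mark (all of step 2 and y of pointer in the frame of orange_mark between -0.005 and 0.005 m and value of joint lock_button above 0.005 m and contact force between the fingers and telescope above 3 N and linear speed of telescope below 0.01 m/s); the arm keeps its last pose, push and grip.
It fails at once if the carrier is lifted off the rail (by more than 12 mm) away from the white end (x of carrier_seat in the frame of rail_mid between -0.03 and 0.03 m and y of carrier_seat in the frame of rail_load below -0.05 m and y of carrier_seat in the frame of rail_mid above -0.15 m and z of carrier_seat in the frame of rail_mid between 0.012 and 0.074 m).
It fails at once if a bystander is moved by more than 30 mm (distance of any of bottle_a, bottle_b, jar, beaker, tip_box, driver, tube_rack from where it was at the start of the episode above 0.03 m).
It fails at once if a mark is shifted (distance of any of blue_mark, orange_mark from where it was at the start of the episode above 0.004 m).
It also fails if it takes over 53 s, if anything falls off the work surface, if the arm or the gripper's body presses on something with over 40 N, if the wrist force passes 120 N, or if a joint passes its speed limit or range.

## Working session

There is one attempt and no reset: what is moved stays moved. The work goes in short steps, each a Python script; the robot and the scene stay as the last script left them, time stands still between calls to the robot, and variables do not carry over. Pictures are saved under pics/ and viewed, at most 10 in all, crops included, and the job is handed in when it is done.

```bash
mkdir -p pics; ls; cat > h.py <<'E'
import numpy as np, cv2, pickle
from plant import *
def snap(name, fn):
    im=get_image(name); cv2.imwrite(f'pics/{fn}.png', im['color'][:,:,::-1]); pickle.dump(im,open(f'pics/{fn}.pkl','wb')); return im
def load(fn): return pickle.load(open(f'pics/{fn}.pkl','rb'))
def ray(im,u,v):
    K=np.array([[im['fx'],0,im['cx']],[0,im['fy'],im['cy']],[0,0,1]])
    a,b=(u-im['cx'])/im['fx'],(v-im['cy'])/im['fy']
    x,y=a,b
    for _ in range(30):
        s=1+im['k1']*(x*x+y*y); x,y=a/s,b/s
    R=np.array(im['R']);t=np.array(im['t'])
    return -R.T@t, R.T@np.array([x,y,1])
def at_z(im,u,v,z):
    c,d=ray(im,u,v); return c+d*(z-c[2])/d[2]
def proj(im,X):
    p=np.array(im['R'])@np.array(X)+np.array(im['t']); x,y=p[0]/p[2],p[1]/p[2]; s=1+im['k1']*(x*x+y*y)
    return np.array([im['fx']*x*s+im['cx'],im['fy']*y*s+im['cy']])
E
python3 - <<'E'
from h import *
for n in('scene','top'):
    im=snap(n,n+'0'); print(n,im['color'].shape,im['fx'],im['k1'],-np.array(im['R']).T@np.array(im['t']))
print(grip_depth,read_tool_rot(),read_clock())
E
```

```text
pics
scene (480, 640, 3) 568.7499592821464 0.01293030909273644 [ 1.64234854 -0.94306541  1.07533198]
top (480, 640, 3) 587.5719672214507 -0.03522069135024891 [0.27476023 0.02667775 1.60890406]
0.0187 [-8.74125059e-04  9.76461902e-01  2.15688100e-01 -1.84361288e-04] 0.1
```

View pics/scene0.png

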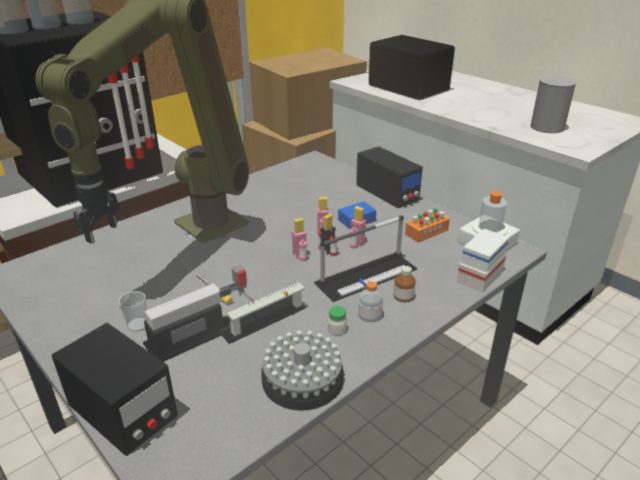

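View pics/top0.png

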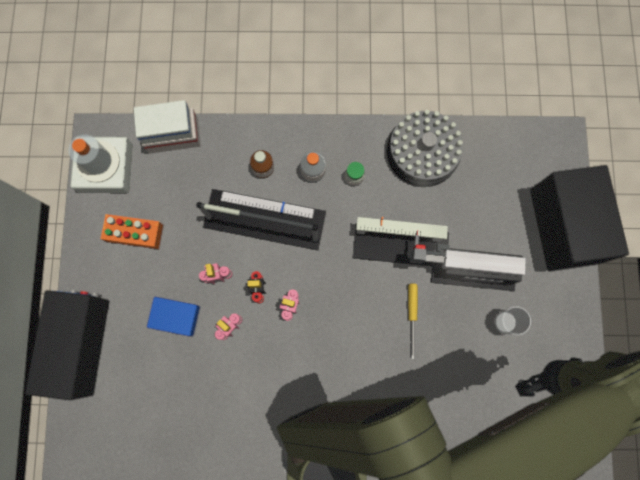

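Seen: the scene shows three pink carriers around a black one. In top these are pink (213,271), (227,326), (289,304) and black with yellow tab (255,286). Only the black one fits the description, so I choose it. The collector head with its red button is at about (420,250), the orange mark at (381,222) and the blue mark at (283,208). Next, close crops.

```bash
python3 - <<'E'
from h import *
a=cv2.imread('pics/top0.png')
cv2.imwrite('pics/c1.png',cv2.resize(a[180:316,190:335],None,fx=4.4,fy=4.4,interpolation=cv2.INTER_CUBIC))
cv2.imwrite('pics/c2.png',cv2.resize(a[205:295,345:535],None,fx=4.2,fy=4.2,interpolation=cv2.INTER_CUBIC))
E
```

```text
(no output)
```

View pics/c1.png

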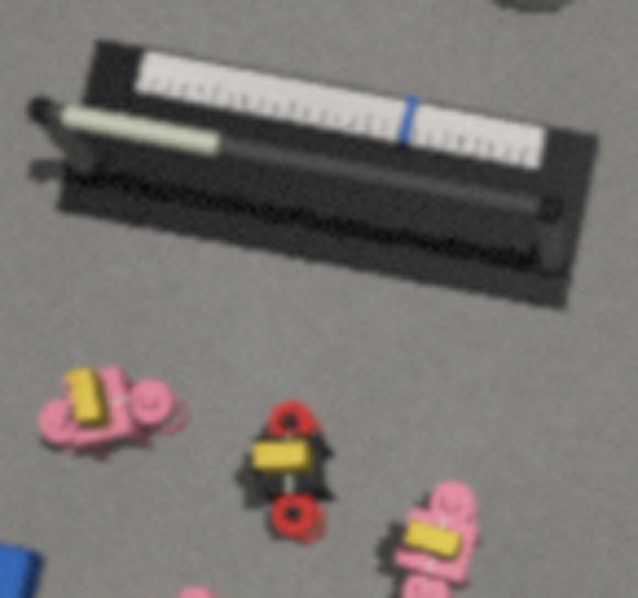

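View pics/c2.png

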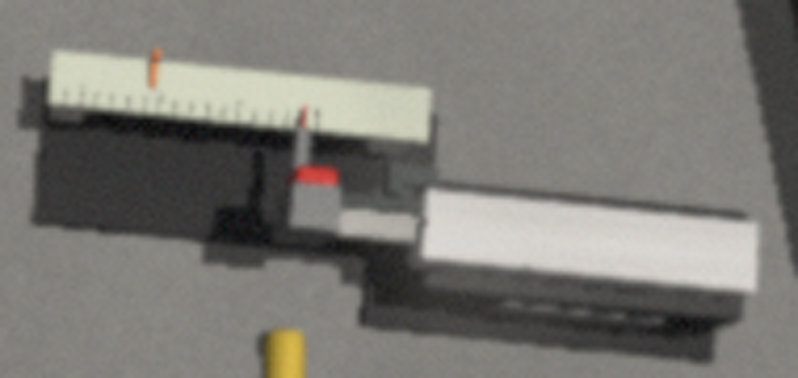

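Crop 1 shows the black carrier with tab top centre at crop (281,455) and red caps at (292,420) and (297,518). The sleeve runs from (65,116) to (217,142), the right post is at (550,207) and the rider is centred at (408,120). Crop 2 shows the head top centre at (316,207), the pointer tip at (304,108) and the orange rider from (157,52) to (153,87). The choice of carrier is confirmed.

```bash
python3 - <<'E'
from h import *
im=load('top0')
p1=lambda u,v,z: at_z(im,190+(u+.5)/4.4-.5,180+(v+.5)/4.4-.5,z)
p2=lambda u,v,z: at_z(im,345+(u+.5)/4.2-.5,205+(v+.5)/4.2-.5,z)
np.set_printoptions(precision=4,suppress=True)
print('tab',p1(281,455,.142)); a,b=p1(292,420,.11),p1(297,518,.11); print('caps',a,b,a-b, np.linalg.norm(a-b),(a+b)/2)
L,S0,S1,P=p1(40,108,.166),p1(65,116,.166),p1(217,142,.166),p1(550,207,.166)
print('rail',L,S0,S1,P,(L+P)/2,np.linalg.norm(L-P),np.linalg.norm(S0-S1))
d=S0-P;print('yaw',np.arctan2(-d[0],d[1])); print('blue',p1(408,120,.024))
print('head',p2(316,207,.162),[p2(*q,.162)[:2] for q in((293,180),(341,187),(290,226),(338,233))])
print('ptr',p2(304,108,.09),'or',p2(157,52,.082),p2(153,87,.082))
g=p2(52,104,.08),p2(430,140,.08);e=p2(425,188,.13),p2(758,222,.13)
for q in(g,e): dd=q[0]-q[1];print('cyaw',np.arctan2(-dd[0],dd[1]),np.linalg.norm(dd))
s=load('scene0')
for n,q in dict(tab=p1(281,455,.142),head=p2(316,207,.162),sl=S1,P=P).items(): print(n,proj(s,q))
a=cv2.imread('pics/scene0.png')
A=cv2.resize(a[185:305,280:440],None,fx=5,fy=5,interpolation=cv2.INTER_CUBIC)
cv2.imwrite('pics/c3.png',A)
E
```

```text
tab [0.437  0.1882 0.142 ]
caps [0.4611 0.1858 0.11  ] [0.404  0.1814 0.11  ] [0.0571 0.0044 0.    ] 0.05729128784185047 [0.4325 0.1836 0.11  ]
rail [0.6336 0.3303 0.166 ] [0.629  0.3156 0.166 ] [0.6142 0.2274 0.166 ] [0.5775 0.0359 0.166 ] [0.6056 0.1831 0.166 ] 0.29964423734713913 0.08946004739584641
yaw -0.1819623901804575
blue [0.6627 0.1269 0.024 ]
head [ 0.511 -0.227  0.162] [array([ 0.5271, -0.2137]), array([ 0.5231, -0.2422]), array([ 0.4994, -0.2113]), array([ 0.4955, -0.2397])]
ptr [ 0.5856 -0.2337  0.09  ] or [ 0.6228 -0.1427  0.082 ] [ 0.6001 -0.1399  0.082 ]
cyaw -0.08932555175426926 0.23926861686180043
cyaw -0.09594727020718498 0.20303678884823664
tab [326.8339 215.0781]
head [237.126  267.5168]
sl [374.3276 224.6433]
P [321.7382 241.9672]
```

View pics/c3.png

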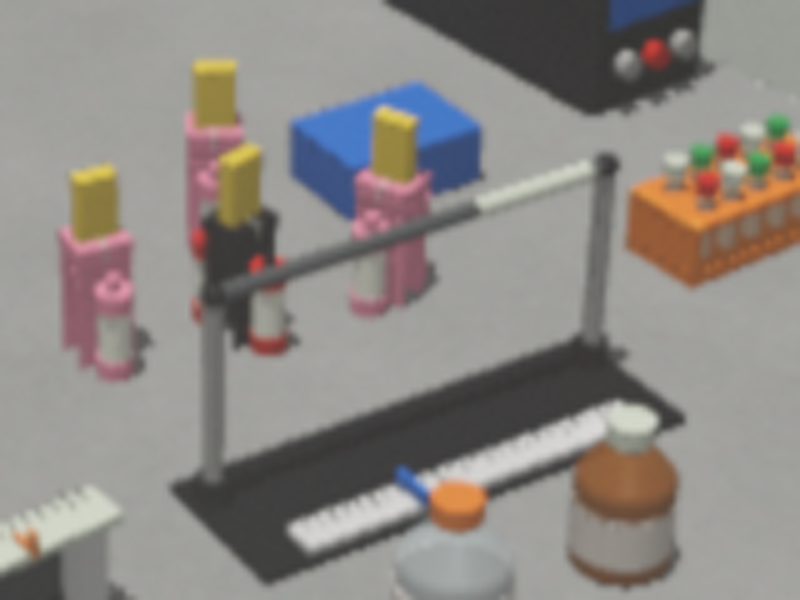

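Scene crop: the tab top is at about crop (240,150), and the top-view estimate reprojects to (234,150), so they agree. The bar and sleeve agree too. Now the grasp and lift.

```bash
cat >> h.py <<'E'
from scipy.spatial.transform import Rotation as Ro
def quat(th):
    c,s=np.cos(th),np.sin(th); q=Ro.from_matrix(np.array([[-s,c,0],[c,s,0],[0,0,-1.]])).as_quat(); return np.r_[q[3],q[:3]]
YR=-0.182; RX=np.array([np.cos(YR),np.sin(YR),0]); RY=np.array([-np.sin(YR),np.cos(YR),0])
MID=np.array([.606,.183,.160]); 
YC=-0.092; CX=np.array([np.cos(YC),np.sin(YC),0]); CY=np.array([-np.sin(YC),np.cos(YC),0])
def st(): print('t',round(read_clock(),2),'p',np.round(read_eef_pos(),4),'w',round(read_width(),3),'ff',np.round(read_finger_force(),2),'F',np.round(read_contact_force(),2))
E
python3 - <<'E'
from h import *
q=quat(.06); p=np.array([.437,.186,.122-grip_depth])
movep(p+[0,0,.09],q); st(); line_to(p,rate=.12); st()
grab(30); st()
line_to(p+[0,0,.2]); st(); snap('scene','s1'); snap('wrist','w1')
E
```

```text
t 2.58 p [0.4373 0.1854 0.1933] w 0.999 ff 0.0 F [ 0.27 -0.39 -0.77]
t 3.48 p [0.4376 0.1861 0.1038] w 1.004 ff 0.0 F [0.26 0.64 0.29]
t 4.12 p [0.4371 0.186  0.1034] w 0.161 ff 33.6 F [ 0.48 -0.22 -0.29]
t 5.61 p [0.4365 0.1858 0.3024] w 0.156 ff 33.25 F [ 0.07  0.54 -1.59]
```

```bash
python3 - <<'E'
from h import *
q=quat(YR); p=MID+.088*RY; hz=.1918
movep([p[0],p[1],.3024],q); st()
line_to([p[0],p[1],hz+.03],rate=.12); st(); snap('scene','s2'); 
f=line_to([p[0],p[1],hz-.004],rate=.04,until_force=4); print(f); st()
sleep(.2); st(); snap('scene','s3'); snap('top','t3')
A=[cv2.resize(cv2.imread(f'pics/{n}.png')[140:290,300:433],None,fx=3,fy=4*.75) for n in('s2','s3')]
cv2.imwrite('pics/c4.png',np.hstack(A))
E
```

```text
t 6.53 p [0.6211 0.2692 0.3019] w 0.157 ff 33.23 F [ 0.22 -0.34 -1.4 ]
t 7.36 p [0.6221 0.2696 0.2232] w 0.155 ff 33.3 F [ 0.67  0.15 -2.35]
True
t 8.12 p [0.6219 0.2693 0.1916] w 0.159 ff 34.11 F [ 0.   -0.54  3.26]
t 8.32 p [0.6219 0.2693 0.1917] w 0.162 ff 34.29 F [-0.1  -0.57  5.72]
```

View pics/c4.png

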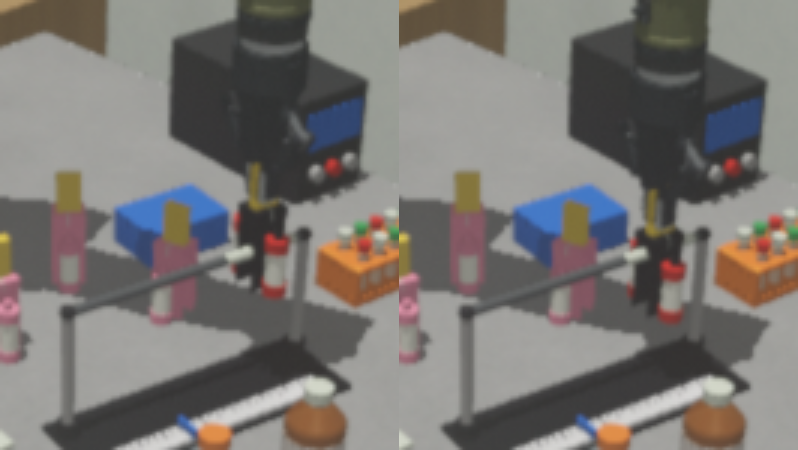

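Seated at exactly the predicted height on the white sleeve, with the slot over the bar. Now slide to the blue mark.

```bash
python3 - <<'E'
from h import *
p=MID-.045*RY; z=.1916
line_to([p[0],p[1],z],rate=.06); st(); snap('top','t4'); snap('scene','s4')
A=cv2.resize(cv2.imread('pics/t4.png')[185:265,210:310],None,fx=4,fy=4,interpolation=cv2.INTER_CUBIC)
B=cv2.resize(cv2.imread('pics/s4.png')[200:300,315:410],None,fx=4,fy=3.2,interpolation=cv2.INTER_CUBIC)
cv2.imwrite('pics/c5.png',np.hstack([A,B]))
E
```

```text
t 10.78 p [0.5972 0.1393 0.1917] w 0.159 ff 34.29 F [-1.83  5.49  4.99]
```

View pics/c5.png

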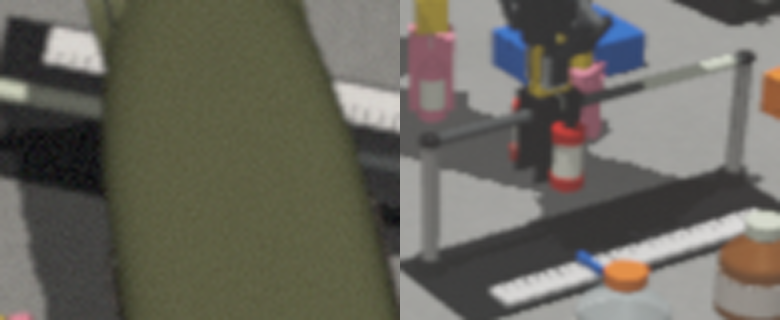

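The slide went well, although the arm hides the carrier from above. In the scene view the near cartridge's axis is at full-image pixel (356.8,248). I'll check s from that, then release and look from above.

```bash
python3 - <<'E'
from h import *
im=load('s4')
for s in(-.055,-.045,-.035): print(s,[np.round(proj(im,[*(MID+.027*RX+s*RY)[:2],z]),1) for z in(.09,.12,.15)], 'blue',proj(im,[*(MID+.068*RX+s*RY)[:2],.024]))
gripper_open(); st(); sleep(.1)
p=read_eef_pos(); line_to([p[0],p[1],p[2]+.07],rate=.15); st()
# go towards the collector high, out of the way
h=np.array([.5145,-.227,0]); movep([h[0],h[1],.138-grip_depth+.09],quat(YC)); st()
snap('top','t5'); snap('scene','s5'); snap('wrist','w5')
A=cv2.resize(cv2.imread('pics/t5.png')[185:265,230:330],None,fx=5,fy=5,interpolation=cv2.INTER_CUBIC)
B=cv2.resize(cv2.imread('pics/s5.png')[200:300,315:410],None,fx=3,fy=3,interpolation=cv2.INTER_CUBIC)
B=cv2.copyMakeBorder(B,0,100,0,0,cv2.BORDER_CONSTANT)
cv2.imwrite('pics/c6.png',np.hstack([A,B]))
E
```

```text
-0.055 [array([352.4, 258.1]), array([352.7, 250. ]), array([352.9, 241.8])] blue [359.24686503 281.84755151]
-0.045 [array([355. , 257.2]), array([355.3, 249.1]), array([355.6, 240.9])] blue [361.85698868 280.84442168]
-0.035 [array([357.6, 256.2]), array([358. , 248.2]), array([358.3, 239.9])] blue [364.45432266 279.84623777]
t 11.57 p [0.5979 0.1387 0.1916] w 1.002 ff 0.0 F [-0.54  0.05 -1.5 ]
t 12.28 p [0.5977 0.1387 0.2611] w 1.004 ff 0.0 F [ 0.63 -0.02 -0.82]
t 13.7 p [ 0.515  -0.2263  0.2093] w 1.001 ff 0.0 F [ 0.22  0.35 -0.37]
```

View pics/c6.png

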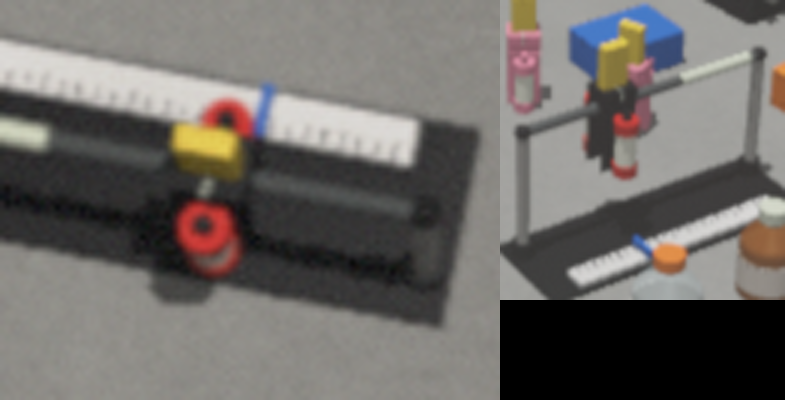

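From above, the carrier hangs on the bar with its tab top at crop (208,140) and the rider at (265,111). The offset is now computed with parallax removed.

```bash
python3 - <<'E'
from h import *
im=load('t5'); pp=lambda u,v,z: at_z(im,230+(u+.5)/5-.5,185+(v+.5)/5-.5,z)
s=lambda q:(np.round((q-MID)@RX,4),np.round((q-MID)@RY,4))
print('tab',[s(pp(u,v,.2305)) for u,v in((208,140),(177,127),(243,134),(173,148),(240,156))])
print('blue',[s(pp(u,v,.024)) for u,v in((265,111),(270,88),(260,136))])
print('caps',[s(pp(u,v,.0885+.09)) for u,v in((227,118),(205,227))])
print('sleeve end',s(pp(48,136,.166)))
sc=load('s5')
for x in(-.040,-.045,-.050): print(x,proj(sc,[*(MID+x*RY)[:2],.2305]))
E
```

```text
tab [(np.float64(-0.0004), np.float64(-0.0434)), (np.float64(0.0031), np.float64(-0.0273)), (np.float64(0.0057), np.float64(-0.0593)), (np.float64(-0.0074), np.float64(-0.0276)), (np.float64(-0.0052), np.float64(-0.0601))]
blue [(np.float64(0.0663), np.float64(-0.0456)), (np.float64(0.0797), np.float64(-0.0457)), (np.float64(0.0518), np.float64(-0.0457))]
caps [(np.float64(0.0237), np.float64(-0.044)), (np.float64(-0.0329), np.float64(-0.0445))]
sleeve end (np.float64(0.0004), np.float64(0.0445))
-0.04 [352.71274576 213.83365878]
-0.045 [351.35121104 214.26695792]
-0.05 [349.98620661 214.70135741]
```

The carrier is level with the mark to about 2 mm (-43.5 to -44.5 mm against -45.6 mm). Now the head: squeeze and check.

```bash
python3 - <<'E'
from h import *
p=np.array([.5145,-.227,.138-grip_depth])
line_to(p,rate=.12); st()
grab(25); st(); sleep(.15); st()
q=p+.090*CY; 
line_to(q,rate=.06); st(); sleep(.2); snap('top','t6'); snap('scene','s6'); st()
A=cv2.resize(cv2.imread('pics/t6.png')[195:275,350:450],None,fx=4,fy=4,interpolation=cv2.INTER_CUBIC)
B=cv2.resize(cv2.imread('pics/s6.png')[240:340,220:320],None,fx=4,fy=4,interpolation=cv2.INTER_CUBIC)
A=cv2.copyMakeBorder(A,0,80,0,0,cv2.BORDER_CONSTANT)
cv2.imwrite('pics/c7.png',np.hstack([A,B]))
E
```

```text
t 14.75 p [ 0.5151 -0.2272  0.12  ] w 1.0 ff 0.0 F [ 1.4   0.25 -0.26]
t 15.31 p [ 0.5132 -0.227   0.1203] w 0.34 ff 27.82 F [-5.8   0.65  8.68]
t 15.46 p [ 0.5132 -0.227   0.1203] w 0.348 ff 27.76 F [-5.56  0.64  7.66]
t 17.11 p [ 0.5217 -0.1382  0.1203] w 0.346 ff 27.31 F [-5.87 -3.06  7.71]
t 17.41 p [ 0.5216 -0.1382  0.1203] w 0.343 ff 27.32 F [-4.75 -2.29  6.2 ]
```

View pics/c7.png

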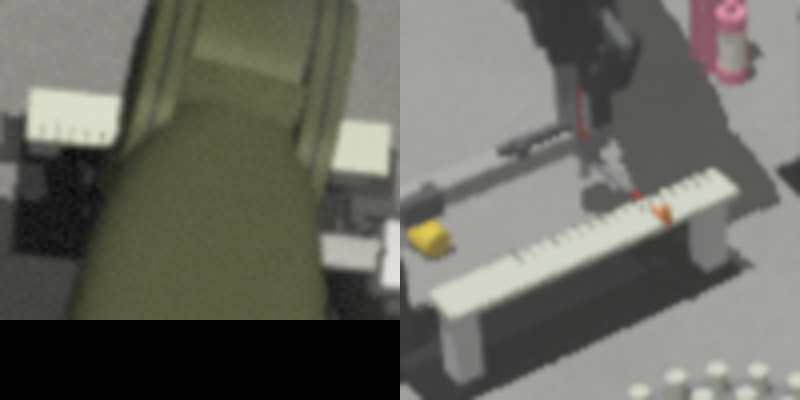

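The head is gripped, the button is in and the arm is out about 89 mm. In the scene crop the needle tip is at (638,196), just short of the orange rider near (660,213). I'll refine numerically with colour masks before the last move.

```bash
python3 - <<'E'
from h import *
def blobs(fn,box,lo,hi):
    u0,v0,u1,v1=box; a=cv2.cvtColor(cv2.imread(f'pics/{fn}.png'),cv2.COLOR_BGR2HSV)[v0:v1,u0:u1]
    m=cv2.inRange(a,lo,hi); n,l,s,c=cv2.connectedComponentsWithStats(m)
    return [(s[i,:].tolist(),np.round(c[i]+[u0,v0],1).tolist()) for i in range(1,n)]
O=((5,110,90),(17,255,255)); Rd=((0,110,60),(4,255,255)); R2=((172,110,60),(180,255,255))
for f,b in(('scene0',(225,275,310,315)),('s6',(260,275,310,315)),('top0',(370,210,425,236))):
    print(f,'O',blobs(f,b,*O)); print('  R',blobs(f,b,*Rd),blobs(f,b,*R2))
im=load('top0'); s=load('s6'); h=np.array([.5856,-.2337,.09])
e=s['color']
for tr in(0,.085,.0892,.0945,.1): print(tr,proj(s,h+tr*CY))
for z in(.08,.085,.09): print(z,proj(s,[.6001,-.1399,z]),proj(s,[.6228,-.1427,z]))
A=cv2.resize(cv2.imread('pics/s6.png')[275:305,262:302],None,fx=20,fy=20,interpolation=cv2.INTER_CUBIC)
cv2.imwrite('pics/c8.png',A)
print(e[283:298,276:292].tolist() if 0 else '')
E
```

```text
scene0 O [([59, 17, 3, 3, 6], [285.3, 293.2])]
  R [([13, 0, 8, 11, 78], [241.5, 279.5])] []
s6 O [([24, 17, 3, 4, 8], [285.4, 293.2])]
  R [([18, 13, 2, 1, 2], [278.5, 288.0])] []
top0 O [([11, 7, 2, 8, 9], [381.2, 220.2])]
  R [] []
0 [252.80790728 300.77305303]
0.085 [278.12340413 289.68876658]
0.0892 [279.33982218 289.15619957]
0.0945 [280.87033451 288.4861219 ]
0.1 [282.45332879 287.79307257]
0.08 [282.19797082 292.2003685 ] [286.46775747 296.15002158]
0.085 [282.13270093 290.81443704] [286.40898179 294.75720376]
0.09 [282.06720993 289.42393076] [286.35000526 293.3597456 ]
```

```bash
python3 - <<'E'
from h import *
p=np.array([.5145,-.227,.138-grip_depth])+.0955*CY
line_to(p,rate=.03); st(); sleep(.3); st()
snap('scene','s7'); w=snap('wrist','w7')
A=cv2.resize(cv2.imread('pics/s7.png')[272:308,260:308],None,fx=8,fy=8,interpolation=cv2.INTER_CUBIC)
B=cv2.resize(cv2.imread('pics/w7.png'),(400,300),interpolation=cv2.INTER_AREA)
A=cv2.copyMakeBorder(A,0,300-288,0,0,cv2.BORDER_CONSTANT)
cv2.imwrite('pics/c9.png',np.hstack([A,B]))
for tr in(.09,.095,.1): print(tr,proj(w,np.array([.5856,-.2337,.09])+tr*CY)*400/640)
E
```

```text
t 17.74 p [ 0.5222 -0.1327  0.1203] w 0.346 ff 27.18 F [-4.45 -2.76  6.43]
t 18.04 p [ 0.5221 -0.1328  0.1203] w 0.343 ff 27.21 F [-5.29 -2.06  6.71]
0.09 [297.80061395 179.33569414]
0.095 [298.55098287 173.46961744]
0.1 [299.30865331 167.50664033]
```

View pics/c9.png

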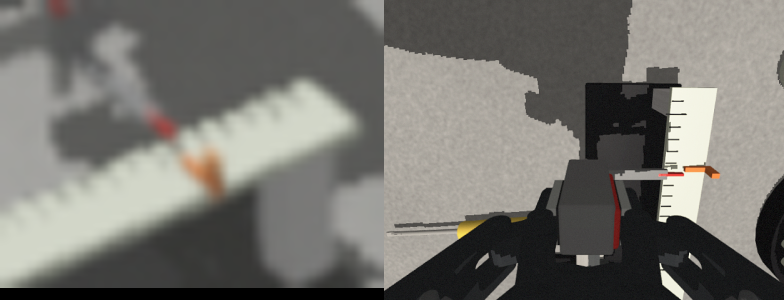

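The wrist view shows the needle at (672,175) and the orange rider's near part at (695,170), so it is nearly there and a few mm short. I'll quantify this at full resolution.

```bash
python3 - <<'E'
from h import *
w=load('w7'); print('cam',-np.array(w['R']).T@w['t'])
a=cv2.cvtColor(cv2.imread('pics/w7.png'),cv2.COLOR_BGR2HSV)
u0,v0=420,255
A=a[v0:300,u0:545]
for n,lo,hi in(('or',(6,110,60),(20,255,255)),('red',(0,110,60),(4,255,255)),('red2',(170,110,60),(180,255,255))):
    m=cv2.inRange(A,lo,hi); ys,xs=np.nonzero(m)
    for x in sorted(set(xs))[::3]:
        c=ys[xs==x]; v=A[c,x,2].astype(int); print(n,x+u0,c.min()+v0,c.max()+v0,v.tolist())
f=lambda u,v,z: np.round((at_z(w,u,v,z)-[.5856,-.2337,0])@np.c_[CX,CY],4)
for u,v in((470,279),(475,280)): print('ptr',f(u,v,.09))
for u,v in((490,271),(505,272)): print('or',[f(u,v,z) for z in(.08,.085,.09)])
E
```

```text
cam [ 0.52872318 -0.05789108  0.26187728]
or 480 266 273 [99, 99, 99, 97, 98, 90, 93, 119]
or 483 266 274 [95, 121, 232, 255, 255, 255, 255, 254, 253]
or 486 266 274 [100, 131, 239, 254, 251, 251, 251, 251, 251]
or 489 266 274 [104, 106, 236, 254, 252, 251, 251, 251, 251]
or 492 266 274 [106, 103, 235, 255, 251, 251, 251, 251, 251]
or 495 266 274 [108, 100, 238, 255, 251, 251, 251, 250, 251]
or 498 266 274 [107, 100, 239, 255, 251, 251, 251, 251, 251]
or 501 266 274 [107, 102, 240, 255, 251, 251, 251, 250, 251]
or 504 266 274 [108, 97, 241, 254, 251, 250, 250, 251, 251]
or 507 266 274 [106, 101, 241, 254, 251, 250, 250, 251, 251]
or 510 266 274 [108, 100, 241, 254, 251, 251, 250, 251, 251]
or 513 266 275 [108, 102, 225, 249, 245, 227, 211, 186, 140, 117]
or 516 266 277 [107, 109, 111, 114, 108, 102, 102, 102, 105, 105, 102, 102]
or 519 266 280 [104, 109, 111, 106, 112, 110, 111, 103, 106, 102, 103, 106, 107, 103, 105]
or 522 266 282 [119, 108, 111, 111, 110, 109, 108, 110, 111, 107, 104, 103, 107, 103, 104, 102, 103]
or 525 269 285 [110, 109, 110, 114, 114, 108, 112, 101, 140, 219, 2
[... 427 characters left out ...]
28, 250, 247, 227]
red 451 278 281 [222, 243, 244, 234]
red 454 276 281 [99, 113, 210, 242, 239, 240]
red 457 276 281 [89, 84, 202, 244, 239, 240]
red 460 276 281 [85, 85, 206, 244, 239, 237]
red 463 277 281 [87, 207, 243, 239, 238]
red 466 276 281 [88, 83, 206, 243, 240, 237]
red 469 276 281 [86, 83, 207, 243, 239, 238]
red 472 276 281 [87, 83, 208, 242, 237, 238]
red 475 276 281 [86, 88, 214, 241, 237, 238]
red 478 277 281 [105, 206, 241, 238, 237]
red2 456 276 276 [89]
red2 468 277 277 [82]
ptr [-0.0037  0.0942]
ptr [-0.0012  0.0937]
or [array([0.0102, 0.0943]), array([0.0079, 0.0963]), array([0.0056, 0.0984])]
or [array([0.0181, 0.0937]), array([0.0156, 0.0958]), array([0.0131, 0.0979])]
```

```bash
python3 - <<'E'
from h import *
sleep(.2); st(); print(job_done())
E
```

```text
t 18.34 p [ 0.5222 -0.1328  0.1203] w 0.344 ff 27.21 F [-5.23 -1.88  8.32]
the job is handed in; nothing more can be done
None
```

The job is handed in, but no verdict came back: by my camera measurements the carrier hangs released about 2 mm from the blue mark, and the arm is held with its button squeezed in and its pointer about 1 mm short of the orange mark.

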